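# Warm the patties and build the slider

### The job

Lay every patty flat on the warming plate, side by side, then rock its switch over to on and leave it on for five seconds with the patties there, then rock it back to off before you take anything off. Then build one slider in the middle of the round wooden board: bun bottom, all the patties, and the bun top, stacked straight one on the other, and let go. Leave the salt shaker standing where it is.

Things in the scene. Friction and masses are not known exactly. Their poses are not given: they have to be found in the camera images.
- griddle: Electric warming plate, a fixed steel appliance 285 x 270 mm and 56 mm high. Origin: centre of its underside, on the table; x points from its control strip (nearest the robot) to its back, y to its left, z up. The control strip, with the rocker switch, is its first 85 mm in x.
- griddle_mid (a point): Centre of the dark warming surface, on the surface (56 mm over the table), axes as the appliance's. The flat surface runs +-94 mm in x and +-129 mm in y and is edged by a lip 6 mm high and 6 mm thick. A patty counts as on it when it lies flat on the surface inside the lip.
- rocker (a joint): Tumbler rocker switch on the control strip: a dark steel seesaw 172 mm long (along the appliance's y), 44 wide, with a steel weight bar (44 mm thick, its top 67 mm above the pivot) over its middle; pivot 100 mm before the appliance's origin in x, 73 mm over the table. -0.25 rad: fully off (left, +y end down), as at the start; +0.25: fully on (right, -y end down). Past 0 it snaps over by itself.
- on_pad (a point): Place to press to switch on: top face of the seesaw, 72 mm from its middle towards its right (-y) end, by a white bar mark. It moves with the rocker: 97 mm over the table when off, 61 mm when on. When this end is up, 1 to 2 N straight down moves it, less towards the centre (79 mm over the table), past which it drops by itself and stays. z is the face's normal.
- off_pad (a point): Place to press to switch off: top face of the seesaw, 72 mm from its middle towards its left (+y) end, unmarked. 97 mm over the table when on, 61 mm when off; behaves like the other end.
- board_mid (a point): Centre of the top face of the round wooden serving board: a loose flat disc 170 mm across, 14 mm thick, 0.7 kg, lying on the table.
- heel_mid (a point): Bun bottom: flat, tan, with a pale upper face; a disc 66 mm across and 18 mm thick, the top 4 mm only 63 mm across. Point at its centre, 9 mm over its underside; z up through its pale face.
- crown_mid (a point): Bun top: tan dome 66 mm across, 31 mm high; its sides are upright for the lowest 16 mm. Point on its axis 8 mm over its flat underside; z up through the dome.
- patty1_mid (a point): Brown patty: a rigid flat disc 62 mm across, 16 mm thick, about 60 g; all patties are alike and either face may be up. Point at its centre. Absent in some runs (two or three patties are present).
- patty2_mid (a point): Brown patty: a rigid flat disc 62 mm across, 16 mm thick, about 60 g; all patties are alike and either face may be up. Point at its centre. Absent in some runs (two or three patties are present).
- patty3_mid (a point): Brown patty: a rigid flat disc 62 mm across, 16 mm thick, about 60 g; all patties are alike and either face may be up. Point at its centre. Absent in some runs (two or three patties are present).
- shaker_mid (a point): Bystander among the food: steel salt shaker 42 mm across, 68 mm high, standing. Point on its axis half-way up.
Not all that is in view belongs to the job. What is shaped like the part that bears heel_mid but yellow is not meant. Leave any yellow look-alike of the part that bears crown_mid alone.

How it is judged (in metres and radians):
On the way, in this order (a step that is already met when the one before it is completed fails the run):
1. every patty lies flat on the warming surface, the switch still off (x of patty1_mid in the frame of griddle_mid between -0.09 and 0.09 m and y of patty1_mid in the frame of griddle_mid between -0.125 and 0.125 m and z of patty1_mid in the frame of griddle_mid between 0 and 0.016 m and (angle between patty1_mid's own z axis and vertical below 0.2 rad or angle between patty1_mid's own z axis and vertical above 2.94 rad) and x of patty2_mid in the frame of griddle_mid between -0.09 and 0.09 m and y of patty2_mid in the frame of griddle_mid between -0.125 and 0.125 m and z of patty2_mid in the frame of griddle_mid between 0 and 0.016 m and (angle between patty2_mid's own z axis and vertical below 0.2 rad or angle between patty2_mid's own z axis and vertical above 2.94 rad) and x of patty3_mid in the frame of griddle_mid between -0.09 and 0.09 m and y of patty3_mid in the frame of griddle_mid between -0.125 and 0.125 m and z of patty3_mid in the frame of griddle_mid between 0 and 0.016 m and (angle between patty3_mid's own z axis and vertical below 0.2 rad or angle between patty3_mid's own z axis and vertical above 2.94 rad) and value of joint rocker below -0.2 rad), for 0.2 s.
2. the switch is rocked over to on and stays on for four seconds with the patties on the surface (x of patty1_mid in the frame of griddle_mid between -0.09 and 0.09 m and y of patty1_mid in the frame of griddle_mid between -0.125 and 0.125 m and z of patty1_mid in the frame of griddle_mid between 0 and 0.016 m and (angle between patty1_mid's own z axis and vertical below 0.2 rad or angle between patty1_mid's own z axis and vertical above 2.94 rad) and x of patty2_mid in the frame of griddle_mid between -0.09 and 0.09 m and y of patty2_mid in the frame of griddle_mid between -0.125 and 0.125 m and z of patty2_mid in the frame of griddle_mid between 0 and 0.016 m and (angle between patty2_mid's own z axis and vertical below 0.2 rad or angle between patty2_mid's own z axis and vertical above 2.94 rad) and x of patty3_mid in the frame of griddle_mid between -0.09 and 0.09 m and y of patty3_mid in the frame of griddle_mid between -0.125 and 0.125 m and z of patty3_mid in the frame of griddle_mid between 0 and 0.016 m and (angle between patty3_mid's own z axis and vertical below 0.2 rad or angle between patty3_mid's own z axis and vertical above 2.94 rad) and value of joint rocker above 0.2 rad), for 4 s.
3. the switch is rocked back to off with the patties still on the surface (all of step 1), for 0.2 s.
At the end, for the whole second after the job is handed in: The switch is off (below -0.2 rad). The bun bottom lies flat on the board, within 20 mm of its centre; every patty present lies flat over it, the bun top lies upright above all of them, each centred within 14 mm of the bun bottom; all at rest (value of joint rocker below -0.2 rad and horizontal distance between heel_mid and board_mid below 0.02 m and z of heel_mid in the frame of board_mid between 0.004 and 0.014 m and angle between heel_mid's own z axis and vertical below 0.15 rad and angle between crown_mid's own z axis and vertical below 0.2 rad and horizontal distance between each of crown_mid, patty1_mid, patty2_mid, patty3_mid and heel_mid below 0.014 m and linear speed of each of crown, heel, patty1, patty2, patty3 below 0.02 m/s and z of each of patty1_mid, patty2_mid, patty3_mid in the frame of heel_mid above 0.012 m and z of each of patty1_mid, patty2_mid, patty3_mid in the frame of crown_mid below -0.011 m and (angle between patty1_mid's own z axis and vertical below 0.2 rad or angle between patty1_mid's own z axis and vertical above 2.94 rad) and (angle between patty2_mid's own z axis and vertical below 0.2 rad or angle between patty2_mid's own z axis and vertical above 2.94 rad) and (angle between patty3_mid's own z axis and vertical below 0.2 rad or angle between patty3_mid's own z axis and vertical above 2.94 rad)); the robot touches nothing.
It fails at once if the salt shaker is knocked over or shifted by more than 40 mm (distance of shaker_mid from where it was at the start of the episode above 0.04 m or angle between shaker_mid's own z axis and vertical above 0.5 rad).
Of patty1, patty2, patty3 only 2 to 3 are there at a start; the rules pass over those that are not, and their reading is None.
At some moment in a run one of patty1, patty2, patty3, heel, crown may be knocked a few centimetres aside while the robot is not near it.
It also fails if it takes over 210 s, if anything falls off the work surface, if the arm or the gripper's body presses on something with over 40 N, if the wrist force passes 120 N, or if a joint passes its speed limit or range.

### The arm

A 7-joint arm with a two-finger parallel gripper is mounted at the origin on the work surface. World frame = base frame: x ahead of the robot, y to its left, z up, the work surface at z = 0. Lengths are in mm, angles in rad, forces in N, time in s.
With the tool pointing down it reaches from about 400 to 875 mm from the base axis. Payload 4.4 kg.
Tool frame: the origin (TCP) lies at the very end of the fingers, on their centre line; the grasp point (between the pads) lies 19 mm behind it; z points along the fingers, y is the line along which they close (so a half turn about z gives the same grasp; the last joint's range is limited). The gripper opens to 85 mm and grips with 20 to 120 N. Pads are 22 mm wide; open, the fingers measure 114 mm over their backs; the gripper's body (76 mm by 85 mm) begins 54 mm behind the grasp point. The pads swing forward as they close: fully open they stand 13 mm farther back than shut.
Start: joints at [-1.322, 0.628, 0.038, 1.517, -0.027, 0.996, -0.02], TCP at [201.233, 618.08, 231.313] pointing down, gripper open.
Joint ranges: [-3.06, 3.06], [-0.37, 2.12], [-1.25, 1.32], [0.18, 2.47], [-1.1, 4.24], [0.23, 1.98], [-2.94, 2.94]. Speed limits (rad/s): [2.57, 2.57, 3.14, 3.14, 3.14, 3.14, 3.14].

### API

Orientations are given as [roll, pitch, yaw] about the fixed x, y, z axes, in that order (R = Rz(yaw) Ry(pitch) Rx(roll)).
In Python, from cell import sensors, get_image, camera_params, order gives the robot as it stands.
- The arm moves only by the shell command python3 -m inch 'ROWS' [OPENING]. ROWS is JSON, a list that holds one entry, the list of rows, each a list of 4 numbers: the shift along the tool's x, y, z in cm, then the turn about the tool's z in degrees. A call has 1 to 8 rows; each row is the pose to reach, as a shift and turn from the pose commanded when the call began, along the tool's axes at that moment; what a row does not reach only later rows make up. A row lasts 1/12 s, in which the tool goes at most 41.7 mm and 7.16 degrees, less where a joint would pass 70% of its speed; a pose out of reach is approached as far as the arm can. A call with a gripper value outside its range is refused whole. OPENING is the finger opening in cm, from 0 to 8.54, set as the call begins (- or left out, the last holds). The fingers move at their own pace and stop on an object; the grip force is fixed at half the most. Time passes only in rows, so rows that repeat a pose let the fingers close. It gives the time, the measured TCP pose, the force, the opening and the grip force at its end, in the units of the state.
- sensors.read_state(): the state, without advancing time (a new reading comes with each control period).
- get_image(name): name is "side" or "top"; returns the picture (480x640x3 uint8, blue, green, red); there is no depth.
- camera_params(name): a dict with "mtx" (3x3 intrinsics, pixels), "D" ([k1, k2, p1, p2, k3] as OpenCV has them; the pictures are not rectified), "rvec" (rotation vector, rad) and "tvec" (3), from world to camera coordinates, as OpenCV has them. Camera axes: x right, y down, z forward; pixel columns grow to the right and rows downward; lengths in mm; the calibration is good to about 2 mm. A picture is of the moment at which its call begins. camera_params takes no time and is no camera call.
- order.finish_job(): hands the job in; it is judged then, once.
The state is a dict: "clock": time; "qpos": joint angles; "qd": joint speeds; "tau": joint torques, N m; "eef_pos": TCP position; "tool_rot": TCP orientation; "force": force on the tool from outside, world axes, zero at the start; "torque": the same for the moment, N m; "width": finger opening in mm; "gripper_force": force on a finger pad.
Only numpy, scipy, OpenCV 4.12 (cv2) and the standard library are available. Lean on these libraries where they do the work, as an engineer would, in place of code of your own. Each camera call takes 0.05 s, during which the arm holds its last target. There are 200 camera calls.

## Working session

There is one attempt and no reset: what is moved stays moved. The work goes in short steps, Python scripts to look and compute and a shell command to move; the robot and the scene stay as the last step left them, time stands still between calls to the robot, and variables do not carry over. Pictures are saved under pics/ and viewed, at most 16 in all, crops included, and the job is handed in when it is done.

```bash
ls; mkdir -p pics
python3 - <<'E'
from cell import sensors,get_image,camera_params
import cv2
for n in("top","side"):
    cv2.imwrite(f"pics/{n}0.png",get_image(n)); print(n,camera_params(n))
s=sensors.read_state();print({k:s[k] for k in("clock","eef_pos","tool_rot","force","width")})
E
```

```text
pics
top {'mtx': array([[507.4945753 ,   0.        , 323.63350677],
       [  0.        , 507.4945753 , 244.04281571],
       [  0.        ,   0.        ,   1.        ]]), 'D': array([-0.05245271,  0.        ,  0.        ,  0.        ,  0.        ]), 'rvec': array([ 2.14658119, -2.17056839,  0.07922194]), 'tvec': array([  43.98862317,  500.6636802 , 1194.86441795])}
side {'mtx': array([[507.33304575,   0.        , 323.22152974],
       [  0.        , 507.33304575, 240.20724127],
       [  0.        ,   0.        ,   1.        ]]), 'D': array([0.01856547, 0.        , 0.        , 0.        , 0.        ]), 'rvec': array([ 2.17956877, -0.11359014,  0.09056754]), 'tvec': array([-479.32977882,  103.06775031, 1036.91612196])}
{'clock': 0.1, 'eef_pos': array([201.03509966, 617.5359236 , 230.48418077]), 'tool_rot': array([-3.13987500e+00,  3.11616178e-06,  2.82679169e+00]), 'force': array([-0.39919624, -0.37763507,  0.50767561]), 'width': 85.46733725956857}
```

View pics/top0.png

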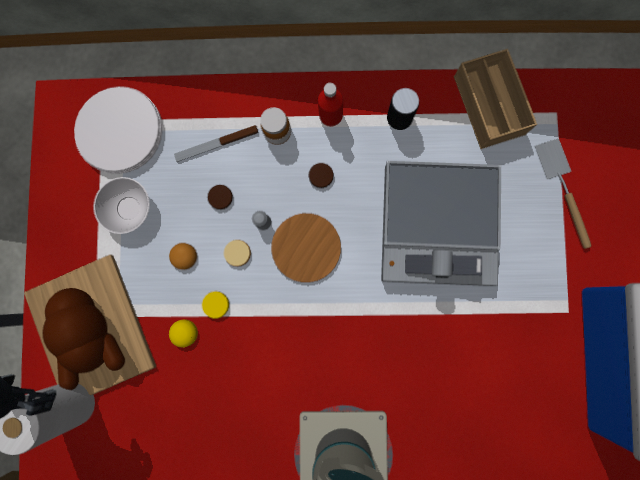

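View pics/side0.png

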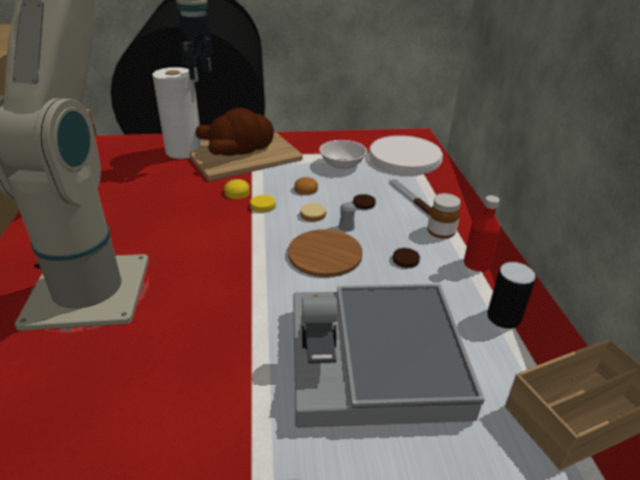

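Candidates in the top view:
- Patties: dark discs at (220,197) and (321,175). The only other brown thing is the chicken at (75,330).
- Bun bottom: tan disc at (237,253), not the yellow one at (215,305).
- Bun top: tan dome at (183,256), not the yellow one at (183,334).
- Shaker: (261,219). Board: (306,248). Rocker: (443,264).

In the side view the patties are at (364,201) and (406,257), the heel at (313,212) and the crown at (306,186).

```bash
cat > h.py <<'E'
import cv2,numpy as np
from cell import sensors,get_image,camera_params
def cam(n):
    p=camera_params(n);R=cv2.Rodrigues(p["rvec"])[0];return p,R,-R.T@p["tvec"]
def ray(n,uv):
    p,R,c=cam(n);u=cv2.undistortPoints(np.array([[uv]],float),p["mtx"],p["D"])[0,0]
    d=R.T@np.array([u[0],u[1],1]);return c,d/np.linalg.norm(d)
def atz(n,uv,z):
    c,d=ray(n,uv);return c+d*(z-c[2])/d[2]
def tri(a,b):
    rs=[ray("top",a),ray("side",b)]
    A=sum(np.eye(3)-np.outer(d,d) for c,d in rs);B=sum((np.eye(3)-np.outer(d,d))@c for c,d in rs)
    x=np.linalg.solve(A,B);return x,[np.linalg.norm(np.cross(x-c,d)) for c,d in rs]
def proj(n,X):
    p=camera_params(n);return cv2.projectPoints(np.array(X,float).reshape(-1,1,3),p["rvec"],p["tvec"],p["mtx"],p["D"])[0][:,0]
def blob(img,seed,tol=60,r=30):
    "blob of colour like the seed; Lab chroma weighted, near the seed"
    x,y=map(int,seed);L=cv2.cvtColor(img,cv2.COLOR_BGR2LAB).astype(float)
    ref=np.median(L[y-2:y+3,x-2:x+3].reshape(-1,3),0)
    m=((np.abs(L-ref)*[.4,1.5,1.5]).sum(2)<tol/2).astype(np.uint8)
    k=np.zeros_like(m);cv2.circle(k,(x,y),r,1,-1);m*=k
    n,l,s,c=cv2.connectedComponentsWithStats(m)
    i=l[y,x];return c[i],s[i]
E
python3 - <<'E'
from h import *
T=get_image("top");S=get_image("side")
for n,a,b in [("pA",(220,197),(364,201)),("pB",(321,175),(406,257)),("heel",(237,253),(313,212)),("crown",(183,256),(306,186)),("shaker",(261,217),(347,210)),("board",(306,248),(326,252))]:
    r=45 if n=="board" else 24
    ca,sa=blob(T,a,r=r);cb,sb=blob(S,b,r=r)
    x,e=tri(ca,cb);print(n,ca.round(1),sa[:5],cb.round(1),sb[:5],x.round(1),np.round(e,1))
cv2.imwrite("pics/c1.png",np.hstack([cv2.resize(T[150:350,150:350],(400,400)),cv2.resize(T[150:300,375:525],(400,400))]))
E
```

```text
pA [219.6 196.6] [208 185  24  24 455] [363.7 201.3] [354 195  21  14 224] [624.4 295.7   8.4] [0.2 0.2]
pB [320.7 174.9] [309 163  24  25 458] [405.7 256.9] [393 249  26  18 348] [674.4  44.5   9.5] [0.1 0.1]
heel [236.1 252.3] [224 240  25  26 521] [312.8 209.3] [301 203  25  14 262] [484.6 251.6  17.3] [0.4 0.4]
crown [180.7 254.8] [170 243  23  24 432] [306.2 184. ] [296 178  21  13 219] [480.2 388.7  15.3] [0.1 0.1]
shaker [260.1 216.2] [ 237  193   49   49 1661] [347.8 215.6] [331 193  40  40 609] [567.1 191.1  32.8] [2.6 2.6]
board [305.8 247.4] [ 272  214   69   68 3701] [324.9 251.4] [ 289  230   73   44 2551] [495.5  82.5   8.1] [0.4 0.4]
```

View pics/c1.png

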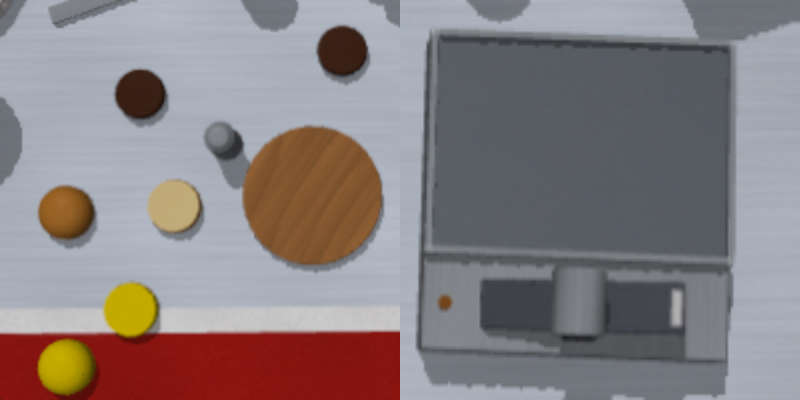

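The crop confirms two patties, tan heel and crown, and the yellow look-alikes in front. The rocker has its white mark on the right end at about (478,265). Next I fit the griddle pose and work out the first reach.

```bash
cat >> h.py <<'E'
from scipy.spatial.transform import Rotation as Ro
def go(x,y,z,yaw=None):
    s=sensors.read_state();R=Ro.from_euler("xyz",s["tool_rot"]).as_matrix()
    d=R.T@(np.array([x,y,z])-s["eef_pos"])/10
    t=0 if yaw is None else -np.degrees((yaw-s["tool_rot"][2]+np.pi)%(2*np.pi)-np.pi)
    print("clock",round(s["clock"],1),"at",s["eef_pos"].round(1),"shift cm",d.round(2),"turn",round(t,1),"w",round(s["width"],1),"F",s["force"].round(1))
E
python3 - <<'E'
from h import *
c=np.array([atz("top",p,62) for p in[(386.2,161.2),(500.6,166.1),(499.1,248.2),(384.4,243.7)]])
print(c.round(0)); 
BL,BR,FR,FL=c[:,:2]
print("sizes",np.linalg.norm(BL-BR),np.linalg.norm(BL-FL),"mid",c.mean(0))
dx=(BL+BR-FL-FR);dy=(BL+FL-BR-FR);g=np.arctan2(dx[1],dx[0]);g2=np.arctan2(-dy[0],dy[1]);print("yaw",g,g2)
m=tri((442,262),(320,297));print("weight bar tri",m)
go(624,296,100,np.pi+g2)
E
```

```text
[[ 693. -113.   62.]
 [ 677. -383.   62.]
 [ 483. -370.   62.]
 [ 497. -104.   62.]]
sizes 270.6602271040306 196.3784798494171 mid [ 587.35183786 -242.37593967   62.        ]
yaw -0.05448551898250333 -0.054118667213090485
weight bar tri (array([ 448.04506779, -220.09004295,  140.31160622]), [np.float64(0.5281248064508383), np.float64(0.5281248064506883)])
clock 0.2 at [201.1 617.7 230.7] shift cm [-50.17 -17.48  13.09] turn -14.9 w 85.6 F [-0.   0.4  0. ]
```

```bash
python3 -m inch '[[[-50.2,-17.5,5,-14.9],[-50.2,-17.5,5,-14.9],[-50.2,-17.5,5,-14.9],[-50.2,-17.5,5,-14.9],[-50.2,-17.5,5,-14.9],[-50.2,-17.5,5,-14.9],[-50.2,-17.5,5,-14.9],[-50.2,-17.5,5,-14.9]]]' 8.5; python3 -c "
from h import *
go(624.4,295.7,100,3.0875)"
```

```text
clock: 0.87
eef_pos: [466.7, 415.6, 199.9]
tool_rot: [-3.142, -0.0, 3.087]
force: [0.3, 0.5, 0.2]
width: 85.1
gripper_force: 0.0
clock 0.9 at [466.7 415.6 199.9] shift cm [-16.4  -11.11   9.99] turn -0.0 w 85.1 F [0.3 0.5 0.2]
```

```bash
python3 -m inch '[[[-16.4,-11.1,8,0],[-16.4,-11.1,8,0],[-16.4,-11.1,8,0],[-16.4,-11.1,8,0],[-16.4,-11.1,8,0],[-16.4,-11.1,14,0],[-16.4,-11.1,14,0],[-16.4,-11.1,14,0]]]'
python3 - <<'E'
from h import *
go(624.4,295.7,3,3.0875)
T=get_image("top");S=get_image("side")
cv2.imwrite("pics/c2.png",np.hstack([cv2.resize(T[147:247,170:270],(400,400)),cv2.resize(S[151:251,314:414],(400,400))]))
E
```

```text
clock: 1.53
eef_pos: [620.0, 293.8, 54.1]
tool_rot: [-3.136, -0.009, 3.085]
force: [-0.9, -0.4, -0.9]
width: 84.9
gripper_force: 0.0
clock 1.5 at [620.  293.8  54.1] shift cm [-0.48  0.24  5.1 ] turn -0.2 w 84.9 F [-0.9 -0.4 -0.9]
```

View pics/c2.png

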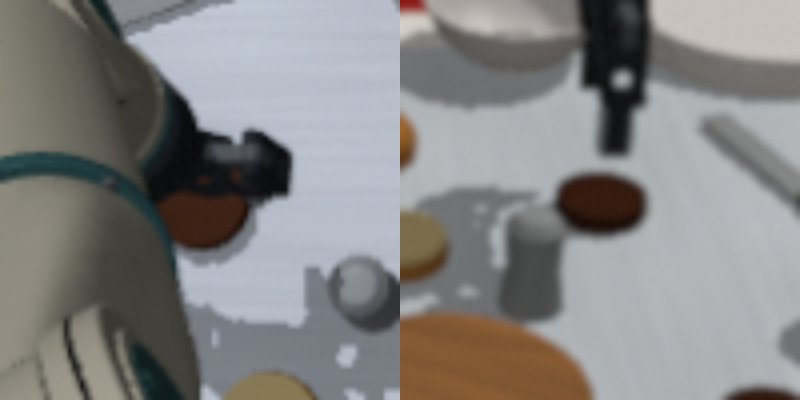

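```bash
python3 -c "
from h import *
go(624.4,295.7,3,3.0875)
print(proj('top',[[620,294,54],[620,294,110],[620,336,75],[620,252,75]]),proj('side',[[620,294,54],[620,252,60]]))"
```

```text
clock 1.6 at [622.4 297.6  59.6] shift cm [-0.22 -0.18  5.66] turn -0.0 w 85.1 F [-0.8  0.7  1. ]
[[215.96019288 194.69511228]
 [210.16662784 189.91459842]
 [196.20306318 193.26330744]
 [231.5714394  192.65112344]] [[363.29623341 186.4689037 ]
 [366.4657786  192.49047327]]
```

```bash
python3 -m inch '[[[-0.2,-0.2,3,0],[-0.2,-0.2,5.7,0],[-0.2,-0.2,5.7,0],[-0.2,-0.2,5.7,0],[-0.2,-0.2,5.7,0]]]'; python3 -m inch '[[[0,0,0,0],[0,0,0,0],[0,0,0,0],[0,0,0,0],[0,0,0,0],[0,0,0,0],[0,0,0,0],[0,0,0,0]]]' 5; python3 -m inch '[[[0,0,-4,0],[0,0,-8,0],[0,0,-12,0],[0,0,-12,0],[0,0,-12,0]]]'; python3 -c "
from h import *
g=lambda x,y:(587+.9985*x+.054*y,-242-.054*x+.9985*y)
print(g(0,58),g(0,-58),g(-142.5,72),g(-142.5,-72))
go(*g(0,-58),150,3.0875)"
```

```text
clock: 2.05
eef_pos: [626.3, 296.9, 5.8]
tool_rot: [3.139, 0.003, 3.088]
force: [-0.8, -0.2, 1.6]
width: 85.3
gripper_force: 0.0
clock: 2.72
eef_pos: [626.3, 296.3, 6.2]
tool_rot: [3.139, 0.003, 3.087]
force: [-1.3, -0.9, 8.9]
width: 58.8
gripper_force: 62.0
clock: 3.13
eef_pos: [627.3, 296.4, 127.5]
tool_rot: [3.138, 0.007, 3.087]
force: [-0.5, -0.5, -1.7]
width: 58.6
gripper_force: 64.5
(590.132, -184.087) (583.868, -299.913) (448.60175, -162.413) (440.82575, -306.197)
clock 3.1 at [627.3 296.4 127.5] shift cm [  1.05 -59.77  -2.49] turn -0.0 w 58.6 F [-0.5 -0.5 -1.7]
```

Run:
```python
from h import *
T=get_image("top");S=get_image("side")
print(proj("side",[627,296,130]),proj("top",[627,296,130]))
cv2.imwrite("pics/c3.png",np.hstack([cv2.resize(T[130:230,170:270],(400,400)),cv2.resize(S[100:200,314:414],(400,400))]))
```

```text
[[367.98117339 159.24288038]] [[207.12835658 185.04446342]]
```

View pics/c3.png

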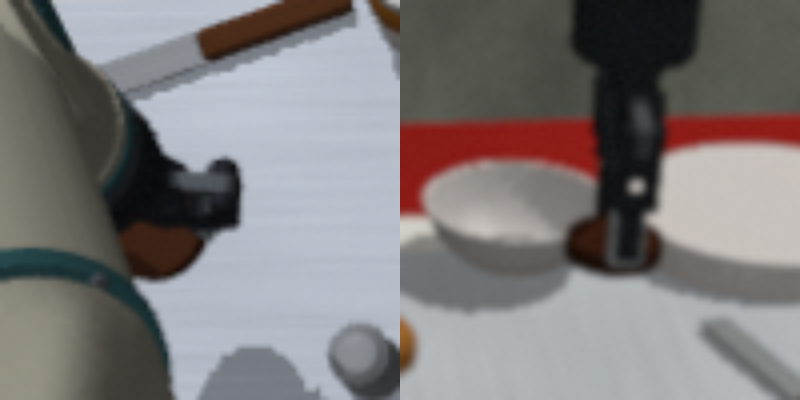

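Run:
```python
from h import *
for uv in[(367.5,161.3),(370.6,161)]:
    c,d=ray("side",uv)
    for y in(296,265): print(uv,y,(c+d*(y-c[1])/d[1]).round(1))
for uv in[(363.7,201.3)]:
    c,d=ray("side",uv);print((c+d*(296-c[1])/d[1]).round(1))
for z in(8,16):print(atz("top",(219.6,196.6),z))
```

```text
(367.5, 161.3) 296 [626.2 296.  124.4]
(367.5, 161.3) 265 [619.2 265.  139.8]
(370.6, 161) 296 [634.1 296.  124.9]
(370.6, 161) 265 [626.8 265.  140.3]
[624.6 296.    8.2]
[624.33240325 295.9053703    8.        ]
[622.74876212 294.03512024  16.        ]
```

```bash
python3 -m inch '[[[0.5,-30,-2.5,0],[0.5,-30,-2.5,0],[0.5,-30,-2.5,0],[0.5,-30,-2.5,0],[0.5,-30,-2.5,0],[0.5,-30,-2.5,0],[0.5,-30,-2.5,0],[0.5,-30,-2.5,0]]]'; python3 -m inch '[[[0.5,-29.8,0,0],[0.5,-29.8,0,0],[0.5,-29.8,0,0],[0.5,-29.8,0,0],[0.5,-29.8,0,0],[0.5,-29.8,0,0],[0.5,-29.8,0,0],[0.5,-29.8,0,0]]]';python3 -c "
from h import *
go(583.9,-299.9,63,3.0875)"
```

```text
clock: 3.9
eef_pos: [601.4, -14.8, 146.8]
tool_rot: [-3.135, -0.004, 3.077]
force: [0.3, -1.2, -0.3]
width: 58.8
gripper_force: 64.6
clock: 4.57
eef_pos: [578.0, -312.5, 146.2]
tool_rot: [-3.135, -0.004, 3.076]
force: [-0.8, -3.1, 0.0]
width: 58.5
gripper_force: 64.7
clock 4.6 at [ 578.  -312.5  146.2] shift cm [-0.54  1.35  8.31] turn -0.7 w 58.5 F [-0.8 -3.1  0. ]
```

```bash
python3 -m inch '[[[-0.5,1.3,0,-0.7],[-0.5,1.3,2,-0.7],[-0.5,1.3,5,-0.7],[-0.5,1.3,5,-0.7],[-0.5,1.3,5,-0.7],[-0.5,1.3,5,-0.7]]]';python3 -c "
from h import *
go(583.9,-299.9,63,3.0875)"
```

```text
clock: 5.07
eef_pos: [588.1, -288.3, 98.2]
tool_rot: [3.141, -0.001, 3.099]
force: [0.2, -0.1, 0.1]
width: 58.8
gripper_force: 64.8
clock 5.1 at [ 588.1 -288.3   98.2] shift cm [ 0.36 -1.18  3.52] turn 0.7 w 58.8 F [ 0.2 -0.1  0.1]
```

```bash
python3 -m inch '[[[0.4,-1.2,1.5,0.7],[0.4,-1.2,3,0.7],[0.4,-1.2,3.5,0.7],[0.4,-1.2,3.5,0.7],[0.4,-1.2,3.5,0.7],[0.4,-1.2,3.5,0.7]]]';python3 -m inch '[[[0,0,0,0],[0,0,0,0],[0,0,0,0],[0,0,-3,0],[0,0,-7,0],[0,0,-9,0],[0,0,-9,0],[0,0,-9,0]]]' 7.8;python3 -c "
from h import *
go(674.4,44.5,150,3.0875)"
```

```text
clock: 5.57
eef_pos: [584.6, -300.1, 64.4]
tool_rot: [-3.141, 0.002, 3.088]
force: [0.4, 0.3, -0.8]
width: 58.8
gripper_force: 64.7
clock: 6.23
eef_pos: [584.4, -300.8, 154.9]
tool_rot: [-3.14, 0.003, 3.087]
force: [-0.3, 0.3, -0.8]
width: 78.1
gripper_force: 0.0
clock 6.2 at [ 584.4 -300.8  154.9] shift cm [-7.09 34.98  0.47] turn -0.0 w 78.1 F [-0.3  0.3 -0.8]
```

```bash
python3 -m inch '[[[-7.1,35,0.5,0],[-7.1,35,0.5,0],[-7.1,35,0.5,0],[-7.1,35,0.5,0],[-7.1,35,0.5,0],[-7.1,35,0.5,0],[-7.1,35,0.5,0],[-7.1,35,0.5,0]]]' 8.5;python3 -m inch '[[[0,0.5,3,0],[0,0.5,6,0],[0,0.5,8,0],[0,0.5,8,0],[0,0.5,8,0],[0,0.5,8,0]]]';python3 - <<'E'
from h import *
go(674.4,44.5,4,3.0875)
T=get_image("top");S=get_image("side")
print(blob(S,(406,257),r=24))
cv2.imwrite("pics/c4.png",np.hstack([cv2.resize(T[150:300,375:525],(400,400)),cv2.resize(S[170:320,320:470],(400,400))]))
E
```

```text
clock: 6.9
eef_pos: [666.5, 24.1, 146.7]
tool_rot: [-3.141, -0.003, 3.087]
force: [0.5, -0.2, -0.1]
width: 84.7
gripper_force: 0.0
clock: 7.4
eef_pos: [668.2, 26.9, 68.9]
tool_rot: [3.142, 0.001, 3.086]
force: [0.4, -0.5, 1.0]
width: 84.9
gripper_force: 0.0
clock 7.4 at [668.2  26.9  68.9] shift cm [-0.52  1.79  6.49] turn -0.1 w 84.9 F [ 0.4 -0.5  1. ]
(array([405.93623188, 256.87246377]), array([393, 249,  26,  18, 345], dtype=int32))
```

View pics/c4.png

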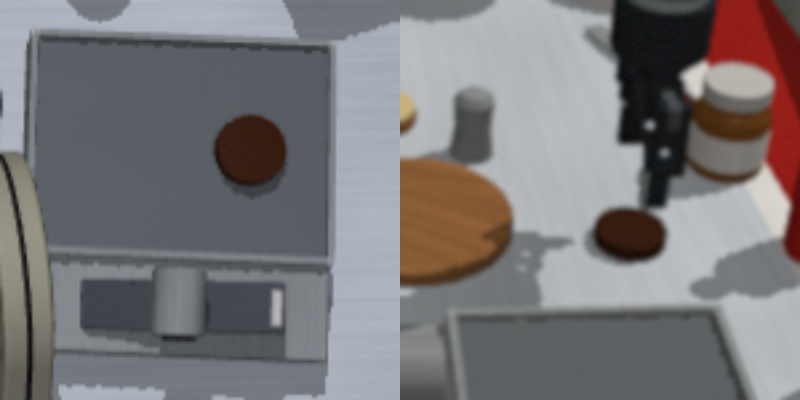

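First patty lies flat on the plate, with its centre at about crop (250,150). The second has not moved. Grasping it now.

```bash
python3 -m inch '[[[-0.5,1.8,0,0],[-0.5,1.8,0,0],[-0.5,1.8,3,0],[-0.5,1.8,6.5,0],[-0.5,1.8,6.5,0],[-0.5,1.8,6.5,0]]]';python3 -c "
from h import *
go(674.4,44.5,4,3.0875)"; python3 -m inch '[[[0,0,0,0],[0,0,0,0],[0,0,0,0],[0,0,0,0],[0,0,0,0],[0,0,0,0]]]' 5; python3 -m inch '[[[0,0,-4,0],[0,0,-8,0],[0,0,-12,0],[0,0,-15,0],[0,0,-15,0],[0,0,-15,0]]]'; python3 -c "
from h import *
go(590.1,-184,150,3.0875)"
```

```text
clock: 8.0
eef_pos: [672.1, 44.3, 2.5]
tool_rot: [-3.141, -0.004, 3.087]
force: [0.2, 1.2, 0.0]
width: 85.0
gripper_force: 0.0
clock 8.0 at [672.1  44.3   2.5] shift cm [-0.23  0.03 -0.15] turn -0.0 w 85.0 F [0.2 1.2 0. ]
clock: 8.5
eef_pos: [675.9, 44.9, 7.1]
tool_rot: [3.141, 0.005, 3.087]
force: [-0.7, -0.2, 7.1]
width: 58.5
gripper_force: 62.5
clock: 9.0
eef_pos: [675.9, 44.9, 157.9]
tool_rot: [3.14, 0.007, 3.087]
force: [-0.2, -0.1, -2.0]
width: 58.5
gripper_force: 64.5
clock 9.0 at [675.9  44.9 157.9] shift cm [  7.32 -23.33   0.71] turn -0.0 w 58.5 F [-0.2 -0.1 -2. ]
```

```bash
python3 -m inch '[[[7.3,-23.3,0.5,0],[7.3,-23.3,0.5,0],[7.3,-23.3,0.5,0],[7.3,-23.3,0.5,0],[7.3,-23.3,0.5,0],[7.3,-23.3,0.5,0],[7.3,-23.3,0.5,0],[7.3,-23.3,4,0]]]';python3 -m inch '[[[0,0,0,0],[0,0,2,0],[0,0,2,0],[0,0,2,0]]]';python3 -c "
from h import *
go(590.1,-184,63.5,3.0875)"
```

```text
clock: 9.67
eef_pos: [590.8, -189.4, 118.1]
tool_rot: [-3.137, 0.01, 3.08]
force: [1.4, 0.6, 0.2]
width: 58.3
gripper_force: 64.6
clock: 10.0
eef_pos: [587.0, -182.8, 92.7]
tool_rot: [3.141, -0.003, 3.088]
force: [0.3, -0.2, -1.2]
width: 58.3
gripper_force: 64.8
clock 10.0 at [ 587.  -182.8   92.7] shift cm [-0.32 -0.11  2.92] turn 0.0 w 58.3 F [ 0.3 -0.2 -1.2]
```

```bash
python3 -m inch '[[[-0.3,0,1.5,0],[-0.3,0,2.8,0],[-0.3,0,2.8,0],[-0.3,0,2.8,0],[-0.3,0,2.8,0]]]';python3 -m inch '[[[0,0,0,0],[0,0,0,0],[0,0,0,0],[0,0,-3,0],[0,0,-7,0],[0,0,-11,0],[0,0,-12,0],[0,0,-12,0]]]' 7.8;python3 -c "
from h import *
go(440.9,-310,160,3.0875)"
```

```text
clock: 10.42
eef_pos: [590.8, -183.9, 65.3]
tool_rot: [3.141, -0.001, 3.087]
force: [0.5, 0.2, -0.9]
width: 58.5
gripper_force: 64.8
clock: 11.08
eef_pos: [593.8, -184.8, 190.0]
tool_rot: [-3.14, 0.009, 3.087]
force: [-0.5, 0.1, -0.5]
width: 77.8
gripper_force: 0.0
clock 11.1 at [ 593.8 -184.8  190. ] shift cm [ 14.61 -13.34   2.9 ] turn -0.0 w 77.8 F [-0.5  0.1 -0.5]
```

```bash
python3 -m inch '[[[14.6,-13.3,1,0],[14.6,-13.3,1,0],[14.6,-13.3,1,0],[14.6,-13.3,1,0],[14.6,-13.3,1,0],[14.6,-13.3,1,0],[14.6,-13.3,4,0],[14.6,-13.3,4,0]]]' 0;python3 -m inch '[[[0,0,1.5,0],[0,0,1.5,0],[0,0,1.5,0],[0,0,1.5,0]]]'
python3 - <<'E'
from h import *
go(440.9,-310,110,3.0875)
T=get_image("top");S=get_image("side")
cv2.imwrite("pics/c5.png",np.hstack([cv2.resize(T[150:300,375:525],(400,400)),cv2.resize(S[260:410,270:420],(400,400))]))
E
```

```text
clock: 11.75
eef_pos: [434.9, -307.5, 141.6]
tool_rot: [3.138, -0.007, 3.085]
force: [-0.9, 0.8, -0.5]
width: -0.1
gripper_force: 0.0
clock: 12.08
eef_pos: [438.4, -308.4, 130.9]
tool_rot: [3.141, 0.0, 3.088]
force: [-0.2, 0.6, -1.0]
width: 0.0
gripper_force: 0.0
clock 12.1 at [ 438.4 -308.4  130.9] shift cm [-0.25 -0.15  2.09] turn 0.0 w 0.0 F [-0.2  0.6 -1. ]
```

View pics/c5.png

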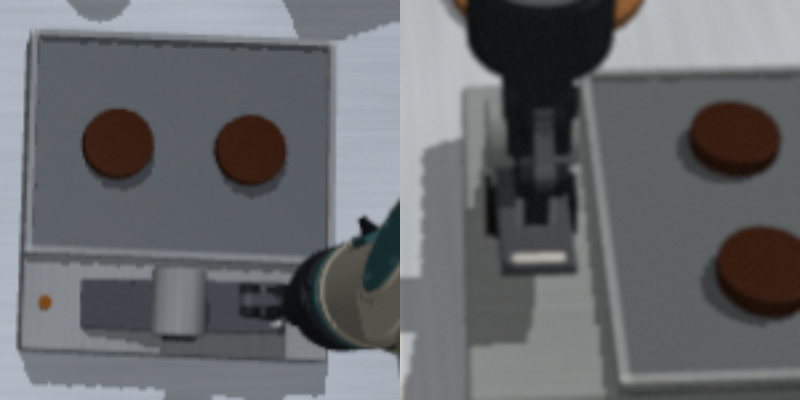

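Both patties lie flat inside the lip and the fingers are over the right end of the rocker. Pressing down to about z=76, then lifting off.

```bash
python3 -m inch '[[[-0.2,-0.2,2,0],[-0.2,-0.2,3,0],[-0.2,-0.2,4,0],[-0.2,-0.2,5,0],[-0.2,-0.2,5.6,0],[-0.2,-0.2,5.6,0],[-0.2,-0.2,5.6,0]]]'; python3 -m inch '[[[0,0,-2,0],[0,0,-6,0],[0,0,-9,0],[0,0,-10,0],[0,0,-10,0]]]'
python3 - <<'E'
from h import *
go(449.1,-160,160,3.0875)
T=get_image("top");S=get_image("side")
cv2.imwrite("pics/c6.png",np.hstack([cv2.resize(T[150:300,375:525],(400,400)),cv2.resize(S[260:410,270:420],(400,400))]))
E
```

```text
clock: 12.77
eef_pos: [439.6, -310.6, 74.0]
tool_rot: [3.141, -0.001, 3.087]
force: [-0.6, -0.5, -0.0]
width: 0.1
gripper_force: 0.0
clock: 13.18
eef_pos: [441.8, -312.1, 177.8]
tool_rot: [-3.138, 0.006, 3.087]
force: [0.2, 0.4, 0.0]
width: -0.3
gripper_force: 0.0
clock 13.2 at [ 441.8 -312.1  177.8] shift cm [ 0.12 15.24  1.73] turn -0.0 w -0.3 F [0.2 0.4 0. ]
```

View pics/c6.png

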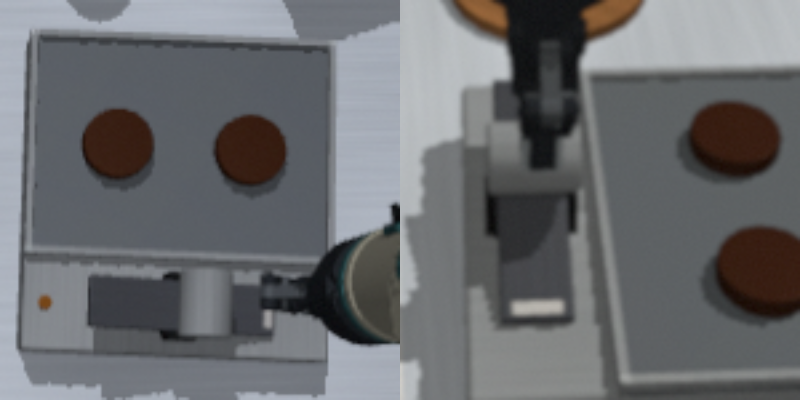

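It is on: the bar has swung to the right and that end is down. I wait more than five seconds while moving above the left end.

```bash
python3 -m inch '[[[0,15.2,0,0],[0,15.2,0,0],[0,15.2,0,0],[0,15.2,0,0],[0,15.2,0,0],[0,15.2,0,0],[0,15.2,3,0],[0,15.2,5,0]]]' >/dev/null
python3 -m inch '[[[0,0,0,0],[0,0,0,0],[0,0,0,0],[0,0,0,0],[0,0,0,0],[0,0,0,0],[0,0,0,0],[0,0,0,0]]]' >/dev/null
python3 -m inch '[[[0,0,0,0],[0,0,0,0],[0,0,0,0],[0,0,0,0],[0,0,0,0],[0,0,0,0],[0,0,0,0],[0,0,0,0]]]' >/dev/null
python3 -m inch '[[[0,0,0,0],[0,0,0,0],[0,0,0,0],[0,0,0,0],[0,0,0,0],[0,0,0,0],[0,0,0,0],[0,0,0,0]]]' >/dev/null
python3 -m inch '[[[0,0,0,0],[0,0,0,0],[0,0,0,0],[0,0,0,0],[0,0,0,0],[0,0,0,0],[0,0,0,0],[0,0,0,0]]]' >/dev/null
python3 -m inch '[[[0,0,0,0],[0,0,0,0],[0,0,0,0],[0,0,0,0],[0,0,0,0],[0,0,0,0],[0,0,0,0],[0,0,0,0]]]' >/dev/null
python3 -m inch '[[[0,0,0,0],[0,0,0,0],[0,0,0,0],[0,0,0,0],[0,0,0,0],[0,0,0,0],[0,0,0,0],[0,0,0,0]]]' >/dev/null
python3 -m inch '[[[0,0,0,0],[0,0,0,0],[0,0,0,0],[0,0,0,0],[0,0,0,0],[0,0,0,0],[0,0,0,0],[0,0,0,0]]]' >/dev/null
python3 -m inch '[[[0,0,0,0],[0,0,0,0],[0,0,0,0],[0,0,0,0],[0,0,0,0],[0,0,0,0],[0,0,0,0],[0,0,0,0]]]' >/dev/null
python3 - <<'E'
from h import *
go(449.1,-159,75,3.0875)
E
```

```text
clock 19.3 at [ 448.2 -159.1  124.4] shift cm [-0.09  0.02  4.94] turn -0.0 w 0.6 F [ 0.6  1.  -0.8]
```

```bash
python3 -m inch '[[[0,0,1.5,0],[0,0,2.5,0],[0,0,3.5,0],[0,0,4.5,0],[0,0,5,0],[0,0,5,0],[0,0,5,0]]]'; python3 -m inch '[[[0,0,-2,0],[0,0,-6,0],[0,0,-9,0],[0,0,-9,0],[0,0,-9,0]]]'
python3 - <<'E'
from h import *
go(484,251,160,3.0875)
T=get_image("top");S=get_image("side")
for n,a,b in [("heel",(237,253),(313,211)),("crown",(183,256),(306,185)),("board",(306,248),(326,252))]:
    r=45 if n=="board" else 24
    ca,sa=blob(T,a,r=r,tol=90);cb,sb=blob(S,b,r=r,tol=90)
    x,e=tri(ca,cb);print(n,ca.round(1),sa,cb.round(1),sb,x.round(1),np.round(e,1))
cv2.imwrite("pics/c7.png",np.hstack([cv2.resize(T[150:350,150:500],(450,257)),cv2.resize(S[150:410,270:480],(300,257))]))
E
```

```text
clock: 19.87
eef_pos: [448.0, -159.1, 74.2]
tool_rot: [3.141, -0.001, 3.087]
force: [0.7, -0.4, 1.0]
width: -0.1
gripper_force: 0.0
clock: 20.28
eef_pos: [449.7, -159.7, 166.7]
tool_rot: [-3.14, 0.005, 3.087]
force: [0.4, 0.1, -0.0]
width: -0.1
gripper_force: 0.0
clock 20.3 at [ 449.7 -159.7  166.7] shift cm [-1.16 41.2   0.62] turn -0.1 w -0.1 F [ 0.4  0.1 -0. ]
heel [236.  252.2] [223 239  27  27 556] [316.3 209. ] [ 295  187   41   49 1239] [489.2 251.4  18. ] [4.7 4.7]
crown [181.5 255.1] [169 243  26  26 493] [310.4 184.3] [ 292  161   39   48 1397] [485.5 386.8  14.9] [6.2 6.2]
board [305.8 247.5] [ 272  213   69   69 3742] [326.5 253.9] [ 288  229   74   47 2169] [497.8  82.9   0.6] [2.1 2.1]
```

View pics/c7.png

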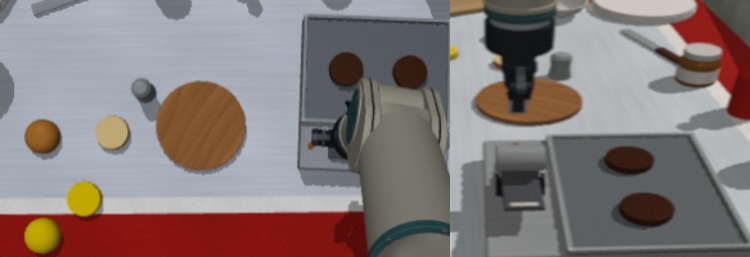

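Rocker is back to off (right end up). The patties, heel and crown have not moved. Fetching the heel.

```bash
python3 -m inch '[[[-1.2,20,0,0],[-1.2,40,0,0],[-1.2,41.2,0,0],[-1.2,41.2,0,0],[-1.2,41.2,0,0],[-1.2,41.2,0,0],[-1.2,41.2,0,0],[-1.2,41.2,0,0]]]' 8.5; python3 -m inch '[[[0,8,0,0],[0,8,0,0],[0,8,3,0],[0,8,6,0],[0,8,9,0],[0,8,9,0],[0,8,9,0],[0,8,9,0]]]'
python3 - <<'E'
from h import *
print(atz("top",(236.5,252.6),18),atz("top",(182,255.6),14),atz("top",(306,247.6),14))
go(484.5,251.5,4,3.0875)
print(blob(get_image("side"),(313,211),r=20))
E
```

```text
clock: 21.05
eef_pos: [475.2, 174.6, 163.1]
tool_rot: [-3.14, -0.003, 3.087]
force: [1.6, -0.1, 0.6]
width: 85.2
gripper_force: 0.0
clock: 21.72
eef_pos: [481.1, 252.8, 74.8]
tool_rot: [-3.142, 0.0, 3.087]
force: [0.0, -0.4, 0.5]
width: 85.2
gripper_force: 0.0
[483.58159707 250.54116472  18.        ] [478.10288192 385.94748549  14.        ] [494.09669932  81.60267776  14.        ]
clock 21.7 at [481.1 252.8  74.8] shift cm [-0.35 -0.11  7.08] turn -0.1 w 85.2 F [ 0.  -0.4  0.5]
(array([312.74621212, 209.28409091]), array([301, 203,  25,  14, 264], dtype=int32))
```

```bash
python3 -m inch '[[[-0.3,-0.1,2,0],[-0.3,-0.1,4,0],[-0.3,-0.1,7,0],[-0.3,-0.1,7,0],[-0.3,-0.1,7,0],[-0.3,-0.1,7,0]]]'; python3 -m inch '[[[0,0,0,0],[0,0,0,0],[0,0,0,0],[0,0,0,0],[0,0,0,0],[0,0,0,0]]]' 5; python3 -m inch '[[[0,0,-4,0],[0,0,-8,0],[0,0,-10,0],[0,0,-10,0],[0,0,-10,0]]]'; python3 -c "
from h import *
go(494.5,82,65,3.0875)"
```

```text
clock: 22.27
eef_pos: [484.9, 252.2, 6.3]
tool_rot: [3.14, 0.002, 3.087]
force: [0.4, -0.9, -0.5]
width: 85.2
gripper_force: 0.0
clock: 22.77
eef_pos: [485.2, 252.3, 8.3]
tool_rot: [3.14, 0.004, 3.087]
force: [-3.2, -2.0, 24.1]
width: 59.3
gripper_force: 129.9
clock: 23.18
eef_pos: [484.9, 252.3, 106.7]
tool_rot: [3.139, 0.004, 3.087]
force: [0.2, -1.3, -1.6]
width: 58.9
gripper_force: 129.8
clock 23.2 at [484.9 252.3 106.7] shift cm [ -1.88 -16.96   4.13] turn -0.0 w 58.9 F [ 0.2 -1.3 -1.6]
```

Run:
```python
from h import *
S=get_image("side");p=proj("side",[485,252,107])[0];print(p)
x,y=p.astype(int)
cv2.imwrite("pics/c8.png",cv2.resize(S[y-40:y+40,x-40:x+40],(560,560),interpolation=cv2.INTER_CUBIC))
```

```text
[313.16287175 177.69377321]
```

View pics/c8.png

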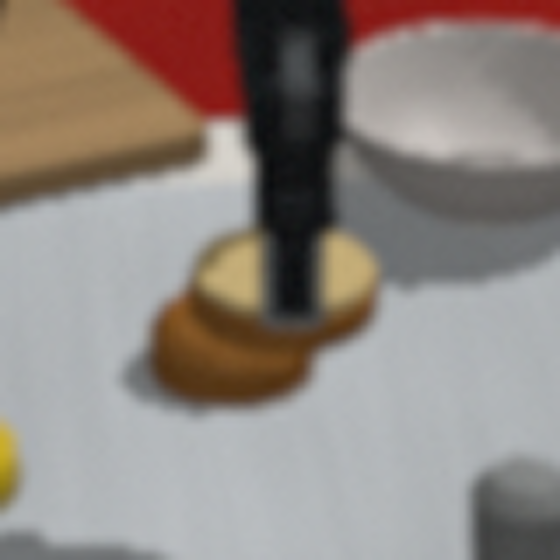

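The heel is held level by its upper edge, with the tips just above the shoulder. Placing it on the board.

```bash
python3 -m inch '[[[-1.9,-17,2,0],[-1.9,-17,2,0],[-1.9,-17,2,0],[-1.9,-17,2,0],[-1.9,-17,2,0],[-1.9,-17,4,0],[-1.9,-17,4,0],[-1.9,-17,4,0]]]'; python3 -m inch '[[[0,0,0,0],[0,0,1.5,0],[0,0,1.5,0],[0,0,1.5,0]]]';python3 -c "
from h import *
go(494.5,82,24,3.0875)"
```

```text
clock: 23.9
eef_pos: [491.8, 80.9, 63.1]
tool_rot: [-3.141, -0.004, 3.087]
force: [0.5, 0.2, -0.4]
width: 58.9
gripper_force: 129.8
clock: 24.23
eef_pos: [492.9, 81.6, 49.5]
tool_rot: [-3.141, -0.001, 3.088]
force: [0.9, -0.3, 0.3]
width: 58.9
gripper_force: 129.8
clock 24.2 at [492.9  81.6  49.5] shift cm [-0.16  0.05  2.55] turn 0.0 w 58.9 F [ 0.9 -0.3  0.3]
```

```bash
python3 -m inch '[[[-0.1,0,1,0],[-0.1,0,2,0],[-0.1,0,2.6,0],[-0.1,0,2.6,0],[-0.1,0,2.6,0]]]';python3 -m inch '[[[0,0,0,0],[0,0,0,0],[0,0,0,0],[0,0,-3,0],[0,0,-7,0],[0,0,-11,0],[0,0,-12,0],[0,0,-12,0]]]' 7.8;python3 -c "
from h import *
go(590.1,-184,150,3.0875)"
```

```text
clock: 24.65
eef_pos: [494.4, 81.0, 23.0]
tool_rot: [3.142, -0.0, 3.087]
force: [-0.9, -0.3, 0.5]
width: 59.0
gripper_force: 130.3
clock: 25.32
eef_pos: [496.7, 81.2, 146.6]
tool_rot: [3.14, 0.007, 3.086]
force: [-0.3, 0.9, -0.7]
width: 78.1
gripper_force: 0.0
clock 25.3 at [496.7  81.2 146.6] shift cm [-10.79 -25.97  -0.31] turn -0.1 w 78.1 F [-0.3  0.9 -0.7]
```

```bash
python3 -m inch '[[[-10.8,-26,-0.5,0],[-10.8,-26,-0.5,0],[-10.8,-26,-0.5,0],[-10.8,-26,-0.5,0],[-10.8,-26,-0.5,0],[-10.8,-26,-0.5,0],[-10.8,-26,-0.5,0],[-10.8,-26,2,0]]]' 8.5;python3 -m inch '[[[0,0,2,0],[0,0,2,0],[0,0,2,0],[0,0,2,0]]]'
python3 - <<'E'
from h import *
go(590.1,-184,60,3.0875)
T=get_image("top");S=get_image("side")
ca,sa=blob(T,(306,248),r=14);cb,sb=blob(S,(324,246),r=30)
print("heel",ca,sa,cb,sb,tri(ca,cb),atz("top",sa[:2]+sa[2:4]/2-.5,32))
cv2.imwrite("pics/c9.png",np.hstack([cv2.resize(T[180:300,240:360],(300,300)),cv2.resize(S[200:380,270:450],(450,450))[:300]]))
E
```

```text
clock: 25.98
eef_pos: [591.7, -195.8, 125.4]
tool_rot: [-3.134, 0.009, 3.076]
force: [1.5, -1.6, -0.4]
width: 85.2
gripper_force: 0.0
clock: 26.32
eef_pos: [588.1, -184.1, 103.3]
tool_rot: [3.141, -0.0, 3.088]
force: [0.8, 0.0, 0.2]
width: 85.0
gripper_force: 0.0
clock 26.3 at [ 588.1 -184.1  103.3] shift cm [-0.2   0.01  4.33] turn 0.0 w 85.0 F [0.8 0.  0.2]
heel [306.49908257 247.26238532] [294 234  26  27 545] [324.49473684 243.79473684] [311 236  28  17 380] (array([493.66063355,  79.30701362,  31.79140554]), [np.float64(0.41458699263101856), np.float64(0.41458699263094784)]) [493.85609092  79.31596759  32.        ]
```

View pics/c9.png

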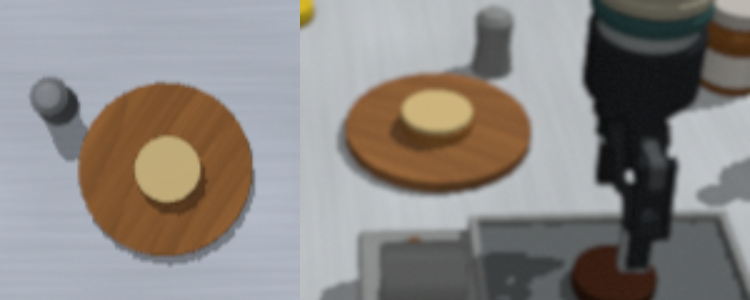

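Heel is flat at the board's centre, at crop (167,168). Taking the left patty.

```bash
python3 -m inch '[[[-0.1,0,2,0],[-0.1,0,4,0],[-0.1,0,4.5,0],[-0.1,0,4.5,0],[-0.1,0,4.5,0]]]'; python3 -m inch '[[[0,0,0,0],[0,0,0,0],[0,0,0,0],[0,0,0,0],[0,0,0,0],[0,0,0,0]]]' 5; python3 -m inch '[[[0,0,-4,0],[0,0,-8,0],[0,0,-9,0],[0,0,-9,0],[0,0,-9,0]]]'; python3 -c "
from h import *
go(494.5,80,110,3.0875)"
```

```text
clock: 26.83
eef_pos: [589.6, -184.6, 59.3]
tool_rot: [-3.141, 0.001, 3.087]
force: [0.4, -0.2, 0.5]
width: 85.3
gripper_force: 0.0
clock: 27.33
eef_pos: [590.0, -185.0, 60.4]
tool_rot: [-3.141, 0.002, 3.087]
force: [-1.4, 0.5, 7.2]
width: 58.7
gripper_force: 62.5
clock: 27.75
eef_pos: [589.3, -185.0, 149.4]
tool_rot: [-3.141, 0.002, 3.087]
force: [0.5, 0.1, -1.3]
width: 59.0
gripper_force: 65.0
clock 27.8 at [ 589.3 -185.   149.4] shift cm [10.93 25.94  3.9 ] turn -0.0 w 59.0 F [ 0.5  0.1 -1.3]
```

```bash
python3 -m inch '[[[10.8,25.8,0,0],[10.8,25.8,0,0],[10.8,25.8,0,0],[10.8,25.8,0,0],[10.8,25.8,0,0],[10.8,25.8,0,0],[10.8,25.8,0,0],[10.8,25.8,4,0]]]';python3 -m inch '[[[0,0,3,0],[0,0,3,0],[0,0,3,0],[0,0,3,0],[0,0,3,0]]]'; python3 -c "
from h import *
go(494.5,80.3,39,3.0875)"
```

```text
clock: 28.42
eef_pos: [496.7, 87.7, 112.1]
tool_rot: [3.134, 0.008, 3.097]
force: [1.6, 1.3, -1.4]
width: 59.0
gripper_force: 65.2
clock: 28.83
eef_pos: [496.4, 78.5, 79.6]
tool_rot: [3.141, 0.002, 3.086]
force: [-0.4, 0.1, 0.7]
width: 58.9
gripper_force: 65.2
clock 28.8 at [496.4  78.5  79.6] shift cm [0.2  0.17 4.06] turn -0.1 w 58.9 F [-0.4  0.1  0.7]
```

```bash
python3 -m inch '[[[0.2,0.1,2,0],[0.2,0.1,3,0],[0.2,0.1,4,0],[0.2,0.1,4.1,0],[0.2,0.1,4.1,0],[0.2,0.1,4.1,0]]]';python3 -m inch '[[[0,0,0,0],[0,0,0,0],[0,0,0,0],[0,0,-3,0],[0,0,-7,0],[0,0,-10,0],[0,0,-10,0],[0,0,-10,0]]]' 7.5;python3 -c "
from h import *
go(583.9,-300,150,3.0875)"
```

```text
clock: 29.33
eef_pos: [493.7, 79.8, 37.8]
tool_rot: [3.141, 0.001, 3.087]
force: [0.5, 0.4, -0.5]
width: 58.5
gripper_force: 65.2
clock: 30.0
eef_pos: [494.8, 80.1, 139.5]
tool_rot: [3.14, 0.005, 3.087]
force: [0.2, -0.0, 0.0]
width: 75.0
gripper_force: 0.0
clock 30.0 at [494.8  80.1 139.5] shift cm [-10.99 -37.46  -1.04] turn -0.1 w 75.0 F [ 0.2 -0.   0. ]
```

```bash
python3 -m inch '[[[-10.9,-37.4,-1,0],[-10.9,-37.4,-1,0],[-10.9,-37.4,-1,0],[-10.9,-37.4,-1,0],[-10.9,-37.4,-1,0],[-10.9,-37.4,-1,0],[-10.9,-37.4,-1,0],[-10.9,-37.4,-1,0]]]' 8.5;python3 -m inch '[[[0,-6.5,0,0],[0,-6.5,0,0],[0,-6.5,2,0],[0,-6.5,3,0],[0,-6.5,3,0],[0,-6.5,3,0]]]'
python3 - <<'E'
from h import *
go(584,-300,60,3.0875)
T=get_image("top");S=get_image("side")
ca,sa=blob(T,(306,248),r=20);cb,sb=blob(S,(324,238),r=20)
print("stack patty",ca,sa,cb,sb,atz("top",ca,48))
cv2.imwrite("pics/c10.png",np.hstack([cv2.resize(T[180:300,240:360],(300,300)),cv2.resize(S[200:380,270:450],(450,450))]) if 0 else np.hstack([cv2.resize(T[180:300,240:360],(400,400)),cv2.resize(S[200:380,270:450],(400,400))]))
E
```

```text
clock: 30.67
eef_pos: [568.0, -246.5, 144.5]
tool_rot: [3.141, -0.003, 3.087]
force: [1.7, 0.4, -0.1]
width: 85.1
gripper_force: 0.0
clock: 31.17
eef_pos: [564.7, -307.1, 114.4]
tool_rot: [3.139, -0.003, 3.089]
force: [0.5, 0.2, 0.3]
width: 84.8
gripper_force: 0.0
clock 31.2 at [ 564.7 -307.1  114.4] shift cm [-1.9   0.8   5.43] turn 0.1 w 84.8 F [0.5 0.2 0.3]
stack patty [308.50537634 250.44489247] [294 234  30  34 744] [324.36941176 240.67764706] [311 231  28  21 425] [484.13835652  73.69008028  48.        ]
```

View pics/c10.png

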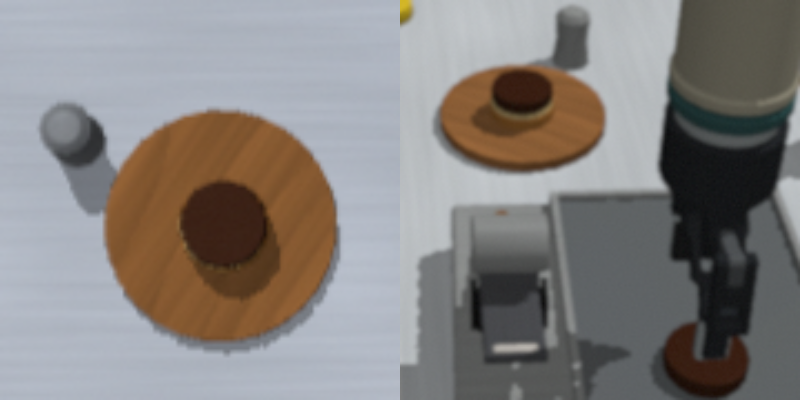

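The first patty sits flat and centred on the heel, at crop (224,223). Now the second.

```bash
python3 -m inch '[[[-1.9,0.8,0,0],[-1.9,0.8,0,0],[-1.9,0.8,2,0],[-1.9,0.8,3,0],[-1.9,0.8,3,0]]]';python3 -c "
from h import *
go(584,-300,60,3.0875)"
```

```text
clock: 31.68
eef_pos: [582.9, -301.3, 83.9]
tool_rot: [3.14, -0.004, 3.088]
force: [-0.8, 0.1, -0.5]
width: 85.3
gripper_force: 0.0
clock 31.7 at [ 582.9 -301.3   83.9] shift cm [-0.11  0.14  2.39] turn 0.0 w 85.3 F [-0.8  0.1 -0.5]
```

```bash
python3 -m inch '[[[-0.1,0.1,1,0],[-0.1,0.1,2.4,0],[-0.1,0.1,2.4,0],[-0.1,0.1,2.4,0]]]'; python3 -m inch '[[[0,0,0,0],[0,0,0,0],[0,0,0,0],[0,0,0,0],[0,0,0,0],[0,0,0,0]]]' 5; python3 -m inch '[[[0,0,-4,0],[0,0,-8,0],[0,0,-9,0],[0,0,-9,0],[0,0,-9,0]]]'; python3 -c "
from h import *
go(494.5,80,140,3.0875)"
```

```text
clock: 32.02
eef_pos: [585.0, -301.3, 60.9]
tool_rot: [3.141, -0.002, 3.087]
force: [-0.2, 0.3, -0.1]
width: 85.3
gripper_force: 0.0
clock: 32.52
eef_pos: [586.5, -301.9, 63.5]
tool_rot: [-3.141, 0.002, 3.087]
force: [-0.7, -0.1, 6.6]
width: 58.2
gripper_force: 62.9
clock: 32.93
eef_pos: [586.0, -301.9, 152.7]
tool_rot: [-3.141, 0.001, 3.087]
force: [-1.0, -0.3, -1.0]
width: 58.1
gripper_force: 64.2
clock 32.9 at [ 586.  -301.9  152.7] shift cm [11.24 37.63  1.23] turn -0.0 w 58.1 F [-1.  -0.3 -1. ]
```

```bash
python3 -m inch '[[[11.2,37.6,0,0],[11.2,37.6,0,0],[11.2,37.6,0,0],[11.2,37.6,0,0],[11.2,37.6,0,0],[11.2,37.6,0,0],[11.2,37.6,0,0],[11.2,37.6,0,0]]]';python3 -m inch '[[[1.6,5.4,1,0],[1.6,5.4,1,0],[1.6,5.4,3,0],[1.6,5.4,5,0],[1.6,5.4,5,0],[1.6,5.4,5,0]]]'; python3 -c "
from h import *
go(494.5,80.3,57,3.0875)"
```

```text
clock: 33.6
eef_pos: [506.1, 24.0, 150.4]
tool_rot: [-3.141, -0.003, 3.086]
force: [0.8, 1.6, -1.9]
width: 58.4
gripper_force: 64.3
clock: 34.1
eef_pos: [493.4, 76.9, 100.3]
tool_rot: [-3.14, -0.005, 3.087]
force: [-0.8, 0.2, -0.3]
width: 57.9
gripper_force: 64.5
clock 34.1 at [493.4  76.9 100.3] shift cm [-0.11  0.35  4.33] turn -0.0 w 57.9 F [-0.8  0.2 -0.3]
```

```bash
python3 -m inch '[[[-0.1,0.3,1,0],[-0.1,0.3,3,0],[-0.1,0.3,4,0],[-0.1,0.3,4.3,0],[-0.1,0.3,4.3,0],[-0.1,0.3,4.3,0]]]';python3 -m inch '[[[0,0,0,0],[0,0,0,0],[0,0,0,0],[0,0,-3,0],[0,0,-7,0],[0,0,-10,0],[0,0,-10,0],[0,0,-10,0]]]' 7.5;python3 -c "
from h import *
go(479.5,387,150,3.0875)"
```

```text
clock: 34.6
eef_pos: [496.7, 80.2, 59.3]
tool_rot: [3.142, 0.0, 3.086]
force: [0.1, 0.5, -1.3]
width: 58.0
gripper_force: 64.5
clock: 35.27
eef_pos: [497.9, 80.5, 161.2]
tool_rot: [3.14, 0.005, 3.086]
force: [-0.3, 0.3, -0.7]
width: 74.6
gripper_force: 0.0
clock 35.3 at [497.9  80.5 161.2] shift cm [ 3.53 30.5   1.14] turn -0.1 w 74.6 F [-0.3  0.3 -0.7]
```

```bash
python3 -m inch '[[[1.6,30.5,1,0],[1.6,30.5,1,0],[1.6,30.5,1,0],[1.6,30.5,1,0],[1.6,30.5,1,0],[1.6,30.5,1,0],[1.6,30.5,1,0],[1.6,30.5,6,0]]]' 8.5;python3 -m inch '[[[0,0,3,0],[0,0,3,0],[0,0,3,0],[0,0,3,0]]]'
python3 - <<'E'
from h import *
go(479.5,387,4,3.0875)
T=get_image("top");S=get_image("side")
cb,sb=blob(S,(306,186),r=20);print("crown",cb,sb)
for d in range(1): print(tri((307,246.8),(324,236)))
cv2.imwrite("pics/c11.png",np.hstack([cv2.resize(T[180:300,240:360],(400,400)),cv2.resize(S[140:280,250:390],(400,400))]))
E
```

```text
clock: 35.93
eef_pos: [498.7, 395.8, 114.2]
tool_rot: [3.126, 0.009, 3.094]
force: [1.3, 3.0, 0.6]
width: 85.1
gripper_force: 0.0
clock: 36.27
eef_pos: [497.9, 382.0, 79.8]
tool_rot: [-3.141, 0.0, 3.086]
force: [-0.6, -0.3, 0.4]
width: 84.9
gripper_force: 0.0
clock 36.3 at [497.9 382.   79.8] shift cm [1.87 0.4  7.58] turn -0.1 w 84.9 F [-0.6 -0.3  0.4]
crown [306.24884793 183.96313364] [296 178  21  13 217]
(array([492.1447719 ,  76.79273036,  54.83300973]), [np.float64(0.02651826523829663), np.float64(0.026518265238294224)])
```

View pics/c11.png

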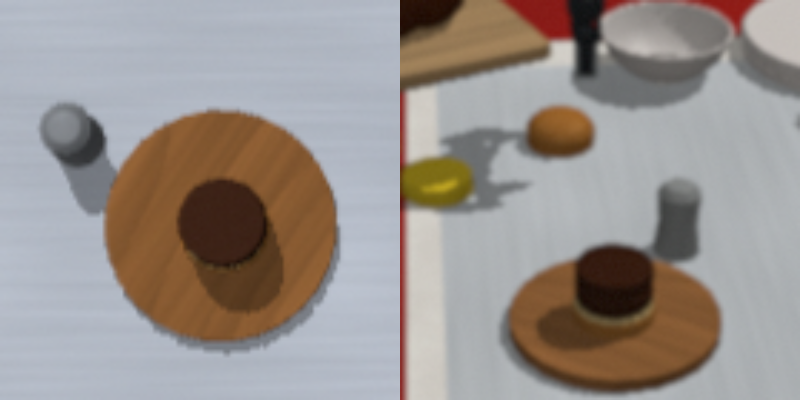

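Both patties are stacked straight at crop (222,222), and the crown has not moved. Grasping the crown.

```bash
python3 -m inch '[[[1.8,0.3,0,0],[1.8,0.3,2,0],[1.8,0.3,4,0],[1.8,0.3,6,0],[1.8,0.3,7.5,0],[1.8,0.3,7.5,0],[1.8,0.3,7.5,0]]]'; python3 -m inch '[[[0,0,0,0],[0,0,0,0],[0,0,0,0],[0,0,0,0],[0,0,0,0],[0,0,0,0]]]' 5; python3 -m inch '[[[0,0,-4,0],[0,0,-8,0],[0,0,-12,0],[0,0,-13,0],[0,0,-13,0],[0,0,-13,0]]]'
python3 - <<'E'
from h import *
go(495,80,140,3.0875)
S=get_image("side");s=sensors.read_state();x,y=proj("side",s["eef_pos"])[0].astype(int);print(x,y)
cv2.imwrite("pics/c12.png",cv2.resize(S[y-40:y+40,x-40:x+40],(480,480),interpolation=cv2.INTER_CUBIC))
E
```

```text
clock: 36.95
eef_pos: [480.1, 386.7, 5.3]
tool_rot: [3.141, 0.001, 3.086]
force: [0.2, 0.8, 0.0]
width: 85.1
gripper_force: 0.0
clock: 37.45
eef_pos: [480.6, 387.6, 7.2]
tool_rot: [3.139, 0.003, 3.086]
force: [-1.7, -0.7, 9.8]
width: 62.5
gripper_force: 62.7
clock: 37.95
eef_pos: [479.8, 387.0, 135.7]
tool_rot: [3.14, 0.002, 3.087]
force: [-0.6, 0.5, -0.6]
width: 61.8
gripper_force: 65.1
clock 38.0 at [479.8 387.  135.7] shift cm [ -3.21 -30.57  -0.48] turn -0.1 w 61.8 F [-0.6  0.5 -0.6]
305 144
```

View pics/c12.png

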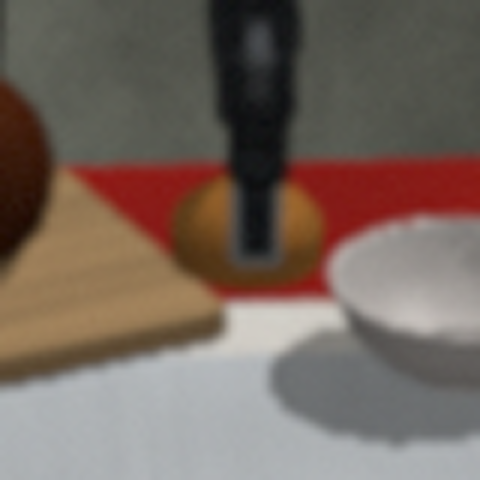

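Crown is held level and centred. Carrying it to the stack.

```bash
python3 -m inch '[[[-1.6,-30.5,-2,0],[-1.6,-30.5,-2,0],[-1.6,-30.5,-2,0],[-1.6,-30.5,-2,0],[-1.6,-30.5,-2,0],[-1.6,-30.5,-2,0],[-1.6,-30.5,-2,0],[-1.6,-30.5,-2,0]]]';python3 -m inch '[[[0,0,1,0],[0,0,2,0],[0,0,4,0],[0,0,4,0],[0,0,4,0],[0,0,4,0]]]'; python3 -c "
from h import *
go(495,80,73,3.0875)"
```

```text
clock: 38.67
eef_pos: [476.6, 73.7, 152.8]
tool_rot: [-3.136, -0.005, 3.079]
force: [-0.4, 0.3, -1.1]
width: 62.1
gripper_force: 65.3
clock: 39.17
eef_pos: [478.2, 81.5, 113.9]
tool_rot: [-3.141, -0.002, 3.087]
force: [0.6, -0.9, -0.5]
width: 62.2
gripper_force: 65.5
clock 39.2 at [478.2  81.5 113.9] shift cm [-1.69 -0.05  4.09] turn -0.0 w 62.2 F [ 0.6 -0.9 -0.5]
```

```bash
python3 -m inch '[[[-1.7,0,0,0],[-1.7,0,0.5,0],[-1.7,0,2,0],[-1.7,0,3,0],[-1.7,0,4,0],[-1.7,0,4.1,0],[-1.7,0,4.1,0],[-1.7,0,4.1,0]]]';python3 -c "
from h import *
go(495,80,72.5,3.0875)"
```

```text
clock: 39.83
eef_pos: [495.5, 80.6, 73.3]
tool_rot: [3.142, -0.0, 3.087]
force: [1.1, 0.1, -0.0]
width: 62.4
gripper_force: 65.4
clock 39.8 at [495.5  80.6  73.3] shift cm [ 0.05 -0.06  0.08] turn -0.0 w 62.4 F [ 1.1  0.1 -0. ]
```

```bash
python3 -m inch '[[[0,0,0.1,0],[0,0,0.1,0],[0,0,0.1,0],[0,0,-3,0],[0,0,-7,0],[0,0,-11,0],[0,0,-14,0],[0,0,-14,0]]]' 7.8; python3 -m inch '[[[0,20,0,0],[0,20,0,0],[0,20,0,0],[0,20,0,0],[0,20,0,0],[0,20,0,0],[0,20,0,0],[0,20,0,0]]]';python3 - <<'E'
from h import *
T=get_image("top");S=get_image("side")
print(sensors.read_state()["clock"])
cv2.imwrite("pics/c13.png",np.hstack([cv2.resize(T[180:300,240:360],(400,400)),cv2.resize(S[170:380,220:430],(400,400))]))
E
```

```text
clock: 40.5
eef_pos: [499.5, 81.4, 219.5]
tool_rot: [3.139, 0.012, 3.087]
force: [0.3, 0.6, -0.5]
width: 77.9
gripper_force: 0.0
clock: 41.17
eef_pos: [506.3, 279.3, 212.9]
tool_rot: [-3.14, -0.001, 3.087]
force: [0.8, -0.5, -0.2]
width: 77.9
gripper_force: 0.0
41.2667
```

View pics/c13.png

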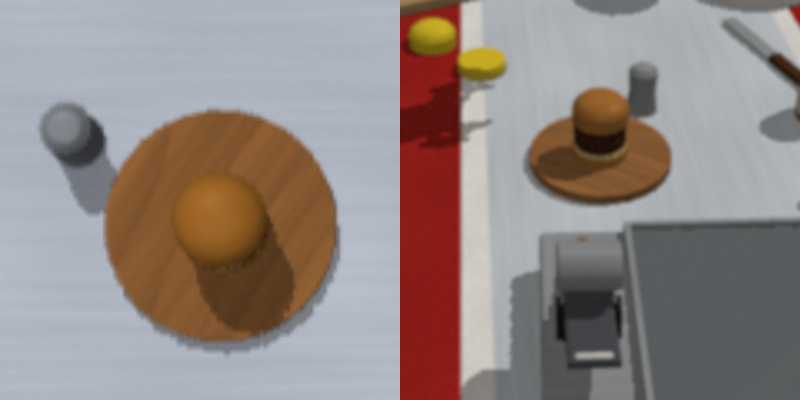

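The slider stands straight on the board, with the crown at crop (220,220). The switch is off and the shaker is upright where it was. Handing in.

```bash
python3 -c "
from cell import order
print(order.finish_job())"
```

```text
the job is handed in; nothing more can be done
None
```

The job is handed in at about 41 s of the 210 s. Both patties (two were present) were warmed with the switch on for more than five seconds, then it was rocked back to off. In the last picture the slider stood straight on the middle of the board and the shaker had not moved. The hand-in returned no verdict.

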